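Set up a folding slide-drying stand and hold its frame upright

ROBOT

A 6-joint arm with a two-finger parallel gripper is mounted at the origin on the work surface. World frame = base frame: x ahead of the robot, y to its left, z up, the work surface at z = 0. Lengths are in m, angles in rad, forces in N, time in s.
With the tool pointing down it reaches from about 0.325 to 0.75 m from the base axis. Payload 7.6 kg.
Tool frame: the origin (TCP) lies on the centre line of the jaws, within the pads' length; the fingertips stand ctrl.tips_ahead ahead of it and the grasp point (between the pads) lies 2 mm behind it (ctrl.tips_ahead is the distance from the TCP to the fingertips, in m); z points along the fingers, y is the line along which they close (so a half turn about z gives the same grasp; the last joint's range is limited). The gripper opens to 85 mm and grips with 20 to 120 N. Pads are 22 mm wide; open, the fingers measure 114 mm over their backs; the gripper's body (76 mm by 85 mm) begins 54 mm behind the grasp point. The pads swing forward as they close: fully open they stand 13 mm farther back than shut.
Start: joints at [1.214, 0.052, 1.401, -0, 1.689, -0.07], TCP at [0.148, 0.504, 0.248] pointing down, gripper open.
Joint ranges: [-2.9, 2.9], [-0.91, 2.17], [0.12, 2.37], [-1.06, 4.2], [0.26, 2.73], [-2.93, 2.93]. Speed limits (rad/s): [2.57, 2.57, 3.01, 3.14, 3.14, 3.14].

INTERFACE

Orientations are given as a unit quaternion [w, x, y, z].
In Python, from bench import ctrl, cams, order, nets gives the robot as it stands.
- The arm moves only by the shell command python3 -m crank 'ROWS' [FORCE]. ROWS is JSON, a list of rows, each a list of 3 entries, a list of its own where there are three numbers: the opening, from 0 (shut) to 1 (fully open), then the shift along the world's x, y, z in units of 12 cm (1.0 is 12 cm), then the turn about the world's z in units of 180 degrees (1.0 is 180 degrees). A call has 1 to 20 rows; each row shifts and turns the commanded pose from where the row before left it; what a row does not reach is not made up. A row lasts 1/8 s, in which the tool goes at most 62.5 mm and 10.7 degrees, less where a joint would pass 70% of its speed; a pose out of reach is approached as far as the arm can. A call with a number of a shift or a turn outside -1 to 1 is refused whole. A call with a gripper value outside its range is refused whole. The fingers move at their own pace and stop on an object; FORCE is the grip in N (left out, the last holds). Time passes only in rows, so rows that do not move let the fingers close. It gives the time, the measured TCP pose, the force, the opening and the grip force at its end, in the units of the state.
- ctrl.state(): the state, without advancing time (a new reading comes with each control period).
- cams.read_camera(name): name is "side" or "top"; returns a dict with "color" (400x640x3 uint8, red, green, blue), "fx", "fy", "cx", "cy" (pixels), "position" and "attitude" of the camera in the world. Camera axes: x right, y up, looking along -z (the intrinsics and any distortion apply to the point x, -y, -z); pixel columns grow to the right and rows downward; lengths in m; the calibration is good to about 2 mm. A picture is of the moment at which its call begins. There is no depth.
- order.close_job(): hands the job in; it is judged then, once.
Trained networks look in the newest picture that a camera, given by its name, has taken for a name from the list of things; names that differ only in an ending like _2 or _b are one class to them, and where a whole thing is asked for, a point or a joint stands for the part that bears it (a point fixed in the world has none). Each returns a list of dicts, best first, with "score" (0 to 1); they miss things now and then, are a little off and sometimes report something else, mostly with a low value. They report only what shows in the picture. A call takes as long as a camera call. They do not tell look-alikes from the thing itself.
- nets.look_for(target, camera): "bbox" ([left, top, right, bottom] in pixels, round what is visible of it).
- nets.place_of(target, camera): "point" ([column, row] in pixels: a listed point, or the origin of a listed thing).
The state is a dict: "t": time; "joints": joint angles; "dq": joint speeds; "joint_torque": joint torques, N m; "tcp_pos": TCP position; "tool_rot": TCP orientation; "contact_force": force on the tool from outside, world axes, zero at the start; "torque": the same for the moment, N m; "gripper_width": finger opening in m; "finger_force": force on a finger pad.
Only numpy, scipy, OpenCV 4.12 (cv2) and the standard library are available. Lean on these libraries where they do the work, as an engineer would, in place of code of your own. Each camera call takes 0.05 s, during which the arm holds its last target. There are 200 camera calls.

TASK

Lift the lidded steel pot by its handle off the deck of the slide-drying stand, keep it upright, and set it down gently, wholly on the blue mat, and let go. Then, with the frame still leaning back, swing the red-footed kickstand over centre and fully down to its stop. Last, take the frame by its yellow top bar, bring it upright and finish while still holding the frame there by the bar, since it falls back if let go; leave everything else on the bench where it is.

Things in the scene. Friction and masses are not known exactly. Their poses are not given: they have to be found in the camera images.
- stand: Fixed folding slide-drying stand. Grey deck 180 mm (along its x) by 300 mm (its y from -200 to +100), top 16 mm above the bench. Origin on the bench right under the frame's hinge. The frame leans back to its +y at the start; the pot stands on the -y part of the deck, where the kickstand comes down, about 135 mm from the origin.
- frame_hinge (a point): Middle of the frame's hinge axis, which runs along the stand's x, 45 mm above the bench. The frame is 150 mm wide along x: two aluminium side bars with a white slide board between them, 140 to 215 mm from the hinge.
- frame (a joint): Lean in rad: 0 upright, positive leans back to the stand's +y. Starts on its back stop at 0.5; about 0.7 kg; a hub spring and its back weight pull it back (about 3 N at the bar), so it falls back when let go. With the kickstand down, the foot clears the deck by 3 mm at upright and stops the frame on the deck at about -0.03.
- kickstand (a joint): Angle to the frame in rad: 0 folded up along the frame's front; grows as it swings over the top to the stand's -y and down; stop at 2.246, fully down. 90 g, nearly free. With the frame at 0.5 it falls by itself: back below about 0.5, on to the stop above. There the foot hangs 93 mm above the bench until the frame is raised. The pot on the deck blocks it.
- kick_pivot (a point): Kickstand's pivot on the frame, axis along the stand's x: with the frame upright 60 mm above the hinge axis and 40 mm in front of it (to -y); turns with the frame. 120 mm from here to the foot's centre.
- foot (a point): Centre of the kickstand's red round foot: a disc 22 mm in diameter, 18 mm thick, flat faces along the stand's x, so it can be pinched from above by these faces and turns between the fingers. A steel leg 12 mm wide, 8 mm deep joins it to the pivot. Starts about 220 mm above the bench, 40 mm in front of the slide board.
- grip_bar: Yellow round bar across the frame's top, 16 mm in diameter, 120 mm free between the side bars, along the stand's x. Origin at its middle, 250 mm from the hinge axis: 264 mm above the bench at the start, 295 mm when upright (straight above the stand's origin). 27 mm free between it and the board. It is a sleeve that turns on its axis.
- pot: Round stainless pot with fixed lid, 80 mm in diameter (84 at the lid), 82 mm to the lid's top, 0.25 to 0.5 kg. Origin centre of its underside. Rigid arched handle: black sleeve 14 mm in diameter, 50 mm long, along the pot's x, axis 122 mm above the underside, 33 mm free under it. Starts on the stand's deck.
- mat: Fixed light-blue square mat on the bench, 160 x 160 mm, 4 mm thick; origin centre of its underside.
- tube_rack: Bystander, to be left alone. Green tube rack, 80 x 130 x 73 mm high with purple caps; origin centre of its underside.
- slide_box: Bystander, to be left alone. Flat blue slide box, 90 x 110 x 32 mm; origin centre of its underside.
- pen_cup: Bystander, to be left alone. White beaker of pens and scissors, 88 mm wide, 190 mm high in all; origin centre of its underside.
- reagent: Bystander, to be left alone. Amber reagent bottle, 64 mm wide, 150 mm high; origin centre of its underside.
- dropper: Bystander, to be left alone. Small white dropper bottle with yellow cap, 36 mm wide, 75 mm high; origin centre of its underside.
- dishes: Bystander, to be left alone. Stack of clear culture dishes, 90 mm wide, 55 mm high; origin centre of its underside.
Things that resemble listed ones, but are neither listed nor needed, are in the scene too. Leave any pink look-alike of the pot alone. Leave any purple look-alike of the mat alone.

How it is judged:
On the way, in this order (a step that is already met when the one before it is completed fails the run):
1. the pot is lifted clear of the deck (height (world z) of pot above 0.03 m and contact force between the fingers and pot above 0.5 N), for 0.1 s.
2. the pot stands upright on the mat, let go (x of pot in the frame of mat between -0.042 and 0.042 m and y of pot in the frame of mat between -0.042 and 0.042 m and height (world z) of pot below 0.01 m and angle between pot's own z axis and vertical below 0.08 rad and contact force between the fingers and pot below 0.1 N and linear speed of pot below 0.05 m/s), for 0.2 s.
3. the kickstand is swung fully down while the frame still leans back (value of joint kickstand above 2.1 rad and value of joint frame above 0.25 rad), for 0.2 s.
At the end, for the whole second after the job is handed in: Pot upright (5 degrees), untouched, its centre within 42 mm of the mat's along both mat sides; kickstand above 2.1 rad; frame still and upright within 0.08 rad (4.6 degrees), fingers on its yellow bar with over 1 N. Finishes holding (all of step 2 and value of joint kickstand above 2.1 rad and value of joint frame between -0.08 and 0.08 rad and velocity of joint frame between -0.1 and 0.1 rad/s and contact force between the fingers and grip_bar above 1 N); the arm keeps its last pose, push and grip.
It fails at once if the pot is tipped by more than 30 degrees (angle between pot's own z axis and vertical above 0.52 rad).
It fails at once if the pot is dropped or slammed onto the mat (faster than 0.45 m/s, a fall of over 1 cm) (horizontal distance between pot and mat below 0.1 m and height (world z) of pot below 0.015 m and linear speed of pot above 0.45 m/s).
It fails at once if a bystander (rack, box, cup, bottles or dishes) is shifted by more than 30 mm (distance of any of tube_rack, slide_box, pen_cup, reagent, dropper, dishes from where it was at the start of the episode above 0.03 m).
It also fails if it takes over 70 s, if anything falls off the work surface, if the arm or the gripper's body presses on something with over 40 N, if the wrist force passes 120 N, or if a joint passes its speed limit or range.

## Working session

There is one attempt and no reset: what is moved stays moved. The work goes in short steps, Python scripts to look and compute and a shell command to move; the robot and the scene stay as the last step left them, time stands still between calls to the robot, and variables do not carry over. Pictures are saved under pics/ and viewed, at most 10 in all, crops included, and the job is handed in when it is done.

```bash
mkdir -p pics
cat > h.py <<'E'
import numpy as np, cv2
from scipy.spatial.transform import Rotation as R
from bench import ctrl,cams,order,nets
def cam(n): return cams.read_camera(n)
def rot(c):
    a=np.array(c["attitude"],float)
    return a if a.shape==(3,3) else R.from_quat(a[[1,2,3,0]]).as_matrix()
def ray(c,p):
    d=np.array([(p[0]-c["cx"])/c["fx"],-(p[1]-c["cy"])/c["fy"],-1.0])
    return np.array(c["position"],float),rot(c)@d
def at_z(c,p,z):
    o,d=ray(c,p); return o+d*(z-o[2])/d[2]
def tri(c1,p1,c2,p2):
    o1,d1=ray(c1,p1);o2,d2=ray(c2,p2)
    s=np.linalg.lstsq(np.stack([d1,-d2],1),o2-o1,rcond=None)[0]
    a,b=o1+d1*s[0],o2+d2*s[1]; return (a+b)/2,np.linalg.norm(a-b)
def proj(c,P):
    q=rot(c).T@(np.array(P)-np.array(c["position"])); return [c["cx"]+c["fx"]*q[0]/-q[2],c["cy"]-c["fy"]*q[1]/-q[2]]
def save(c,n): cv2.imwrite(f"pics/{n}.png",cv2.cvtColor(c["color"],cv2.COLOR_RGB2BGR))
E
python3 - <<'E'
from h import *
np.set_printoptions(precision=4,suppress=True)
C={n:cam(n) for n in("top","side")}
print({k:v for k,v in C["top"].items() if k!="color"},{k:v for k,v in C["side"].items() if k!="color"})
for n in C: save(C[n],n+"0")
print(ctrl.state(),ctrl.tips_ahead)
for t in["stand","frame_hinge","kick_pivot","foot","grip_bar","pot","mat","tube_rack","slide_box","pen_cup","reagent","dropper","dishes"]:
  for n in C:
    print(t,n,[(np.round(r["point"],1).tolist(),round(r["score"],2)) for r in nets.place_of(t,n)[:3]])
E
```

```text
{'fx': 428.9120011115496, 'fy': 428.9120011115496, 'cx': 315.30676622569337, 'cy': 204.78105845776096, 'position': array([ 0.2727, -0.0487,  1.6892]), 'attitude': array([ 0.7104,  0.0605, -0.0731, -0.6974])} {'fx': 393.84678208998554, 'fy': 393.84678208998554, 'cx': 314.7655176747324, 'cy': 203.0484941814796, 'position': array([0.0888, 0.7514, 1.1736]), 'attitude': array([-0.2397, -0.1064,  0.3632,  0.8941])}
{'t': 0.1, 'joints': array([ 1.2137,  0.0528,  1.4016,  0.    ,  1.6886, -0.0703]), 'dq': array([-0.0005, -0.0004, -0.0023,  0.0004, -0.0017,  0.0013]), 'joint_torque': array([  0.0011, -38.2582, -36.0986,  -0.0001,   0.0048,   0.0001]), 'tcp_pos': array([0.1484, 0.5033, 0.2476]), 'tool_rot': array([-0.0002,  0.1429,  0.9897, -0.0007]), 'contact_force': array([0.7985, 0.3552, 0.8249]), 'torque': array([0.0079, 0.0425, 0.0138]), 'finger_force': 0.0, 'gripper_width': 0.08526837875304852} 0.017
stand top [([283.7, 218.4], 0.97)]
stand side [([313.6, 265.8], 0.56)]
frame_hinge top [([283.0, 218.7], 0.85), ([265.1, 209.5], 0.43)]
frame_hinge side [([312.9, 258.8], 0.98)]
kick_pivot t
[... 392 characters left out ...]
], 0.61)]
mat top [([387.8, 247.2], 0.89), ([451.7, 217.8], 0.75)]
mat side [([382.8, 208.5], 0.68), ([378.6, 158.6], 0.68)]
tube_rack top [([363.7, 174.0], 0.66)]
tube_rack side [([292.8, 245.9], 0.68), ([311.4, 199.8], 0.59)]
slide_box top [([235.0, 164.2], 0.93), ([280.7, 214.5], 0.53), ([200.0, 188.8], 0.28)]
slide_box side [([227.6, 283.5], 0.57)]
pen_cup top [([199.5, 184.6], 0.92)]
pen_cup side [([221.5, 329.9], 0.76)]
reagent top [([265.5, 209.9], 0.73), ([179.8, 228.0], 0.56)]
reagent side [([255.4, 376.2], 0.73)]
dropper top [([185.2, 265.3], 0.63), ([289.6, 164.4], 0.39)]
dropper side [([261.5, 237.8], 0.51)]
dishes top [([182.4, 265.7], 0.93)]
dishes side [([301.8, 386.2], 0.76)]
```

Run:
```python
import cv2
a=cv2.imread("pics/top0.png")[120:320,150:490];cv2.imwrite("pics/top0c.png",cv2.resize(a,None,fx=2.3,fy=2.3,interpolation=cv2.INTER_CUBIC))
a=cv2.imread("pics/side0.png")[140:390,180:480];cv2.imwrite("pics/side0c.png",cv2.resize(a,None,fx=2.4,fy=2.4,interpolation=cv2.INTER_CUBIC))
```

```text
(no output)
```

View pics/top0c.png

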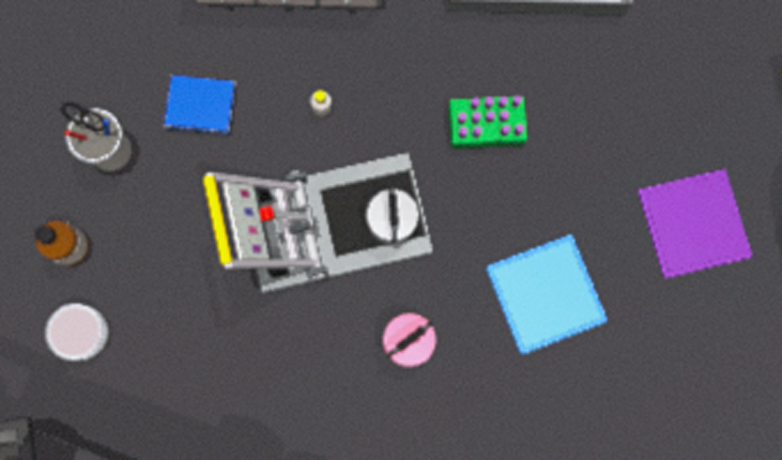

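View pics/side0c.png

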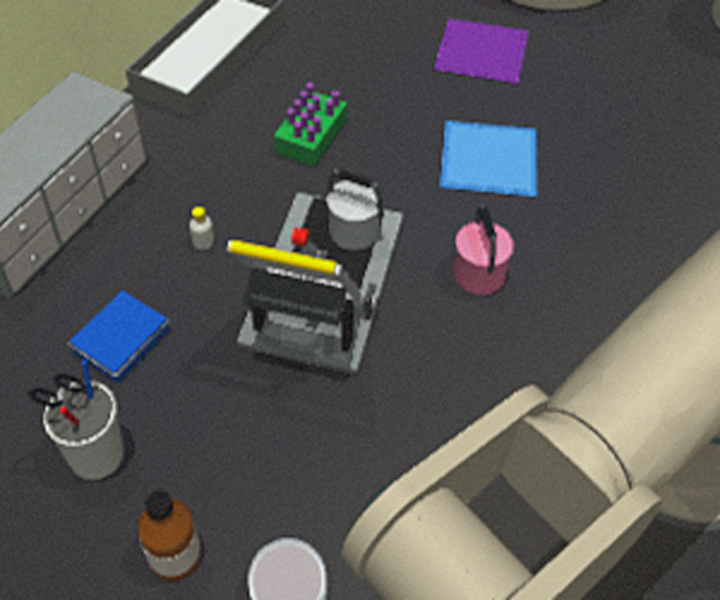

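The top crop shows the white-lidded pot at full-image pixel (321,213) on the deck, with its handle near image-vertical. The blue mat is at (388,247), the yellow bar at (245,216) and the red foot at (266,212). The pink pot and purple mat are decoys, and the side crop agrees. Next I'll compute poses.

```bash
cat >> h.py <<'E'
def mask(c,lo,hi,box=None,amin=10):
    m=cv2.inRange(cv2.cvtColor(c["color"],cv2.COLOR_RGB2HSV),np.array(lo),np.array(hi))
    if box: z=np.zeros_like(m);z[box[1]:box[3],box[0]:box[2]]=255;m&=z
    n,l,s,ce=cv2.connectedComponentsWithStats(m)
    k=1+np.argmax(s[1:,4]); return (l==k).astype(np.uint8),ce[k],s[k]
YEL=((22,150,120),(35,255,255));RED=((0,180,120),(6,255,255));BLUE=((92,60,150),(106,255,255))
def ends(m):
    (c,(w,h),a)=cv2.minAreaRect(cv2.findNonZero(m)); b=cv2.boxPoints((c,(w,h),a))
    e=[(b[i]+b[(i+1)%4])/2 for i in range(4)]
    return (e[0],e[2]) if np.linalg.norm(e[0]-e[2])>np.linalg.norm(e[1]-e[3]) else (e[1],e[3])
E
python3 - <<'E'
from h import *
np.set_printoptions(precision=4,suppress=True)
T,S=cam("top"),cam("side")
# mat
for c in(T,S):
    m,ce,_=mask(c,*BLUE); r=cv2.minAreaRect(cv2.findNonZero(m)); q=cv2.approxPolyDP(cv2.findContours(m,0,2)[0][0],6,True)[:,0]
    W=np.array([at_z(c,p,.004) for p in q]);print("mat",at_z(c,ce,.004),W[:,:2].tolist())
b1=(220,170,300,260);b2=(270,220,330,260)
mt,ct,_=mask(T,*YEL,b1);ms,cs,_=mask(S,*YEL,b2)
print("bar",tri(T,ct,S,cs))
et,es=ends(mt),ends(ms);print("ends",et,es)
for e in et: print(" top@.264",at_z(T,e,.264))
for e in es: print(" side@.264",at_z(S,e,.264))
_,ft,st=mask(T,*RED,(250,200,280,225));_,fs,ss=mask(S,*RED,(295,225,325,250));print("foot",ft,fs,st,ss,tri(T,ft,S,fs))
# handle
g=cv2.cvtColor(T["color"],cv2.COLOR_RGB2GRAY)
m=(g<70).astype(np.uint8);z=np.zeros_like(m);cv2.circle(z,(320,214),10,1,-1);m&=z
n,l,s,ce=cv2.connectedComponentsWithStats(m);k=1+np.argmax(s[1:,4]);e=ends((l==k).astype(np.uint8));print("handle px",s[k],e,[at_z(T,p,.138) for p in e],at_z(T,ce[k],.138+.005))
print("hinge",tri(T,[283,218.7],S,[312.9,258.8]),at_z(T,[283,218.7],.045))
print("pot",at_z(T,[316.8,214.5],.016),at_z(S,[327.5,233.7],.016),"pink",at_z(T,[329.1,266.5],0))
for n,t,h in(("rack",[363.7,174],0),("drop",[289.6,164.4],0.07),("box",[235,164.2],0),("cup",[199.5,184.6],0)):print(n,at_z(T,t,h))
cv2.imwrite("pics/hs.png",np.hstack([cv2.resize(cv2.cvtColor(T["color"],4)[190:240,230:345],None,fx=6.9,fy=6.9)[:345],])) if 0 else 0
E
```

```text
mat [ 0.4298 -0.3622  0.004 ] [[0.5325785236494565, -0.40706143599925837], [0.47779946423778896, -0.26305531812840316], [0.33015515079526636, -0.31709127046123764], [0.38694879475560273, -0.4632342156641734]]
mat [ 0.4317 -0.3553  0.004 ] [[0.5352192994052858, -0.39746229711695724], [0.4741980676813963, -0.25896844144264386], [0.3327798776296925, -0.3205703787737544], [0.39122222303951293, -0.45761071335945513]]
bar (array([0.5063, 0.1669, 0.2641]), np.float64(0.002104371335681321))
ends (array([240.1671, 196.5438], dtype=float32), array([248.008 , 233.7878], dtype=float32)) (array([276.0439, 241.7951], dtype=float32), array([318.7951, 250.9561], dtype=float32))
 top@.264 [0.5691 0.1827 0.264 ]
 top@.264 [0.443  0.1504 0.264 ]
 side@.264 [0.5716 0.1835 0.264 ]
 side@.264 [0.4448 0.1503 0.264 ]
foot [265.3571 212.4286] [304.8235 237.8529] [263 210   6   6  28] [302 235   7   7  34] (array([0.5239, 0.1   , 0.2224]), np.float64(0.001014053289473663))
handle px [320 204   3  14  28] (array([321., 204.], dtype=float32), array([321., 217.], dtype=float32)) [array([ 0.5734, -0.095 ,  0.138 ]), array([ 0.5249, -0.0957,  0.138 ])] [ 0.5467 -0.0936  0.143 ]
hinge (array([0.5298, 0.0483, 0.049 ]), np.float64(0.0001597751231632318)) [0.5305 0.0486 0.045 ]
pot [ 0.5544 -0.0827  0.016 ] [ 0.5542 -0.1016  0.016 ] pink [ 0.3522 -0.1343  0.    ]
rack [ 0.7282 -0.2715  0.    ]
drop [0.7418 0.0279 0.07  ]
box [0.758  0.2532 0.    ]
cup [0.6698 0.3911 0.    ]
```

Run:
```python
from h import *
np.set_printoptions(precision=4,suppress=True)
T,S=cam("top"),cam("side")
hs=cv2.cvtColor(T["color"],cv2.COLOR_RGB2HSV)
m=cv2.inRange(hs,np.array((0,0,165)),np.array((180,40,255)))
z=np.zeros_like(m);z[198:230,306:336]=255;m&=z
(cc,r)=cv2.minEnclosingCircle(cv2.findNonZero(m));print("lid",cc,r,at_z(T,cc,.098), "exp r",.042*428.9/1.59)
M=cv2.moments(cv2.convexHull(cv2.findNonZero(m)));ch=(M['m10']/M['m00'],M['m01']/M['m00']);print("hull",ch,at_z(T,ch,.098))
g=cv2.cvtColor(T["color"],cv2.COLOR_RGB2GRAY)
print(g[200:230:1,312:334])
a=cv2.cvtColor(S["color"],cv2.COLOR_RGB2BGR)[195:265,285:365];b=cv2.cvtColor(T["color"],cv2.COLOR_RGB2BGR)[180:250,285:365]
cv2.imwrite("pics/pot.png",cv2.resize(np.hstack([a,b]),None,fx=5,fy=5,interpolation=cv2.INTER_NEAREST))
```

```text
lid (321.0, 215.35484313964844) 19.549787521362305 [ 0.5377 -0.0969  0.098 ] exp r 11.329433962264151
hull (321.85905044510383, 216.01632047477744) [ 0.5352 -0.1001  0.098 ]
[[ 42  49  46  38  50  44  47  50  55  50  47  50  51  46  52  49  56 101
  158  91  73  74]
 [ 49  45  47  44  43  49  57  49  62  62  66  53  47  52  50  47  55  86
  134 108  77  77]
 [ 44  43  48  59  80 101 111  81  90 121 155 109  98  71  52  43  48  76
  137 171  87  74]
 [ 44  44  86 148 186 185 168 108  96 139 210 207 197 163 101  62  52  62
  121 176  92  74]
 [ 54  93 162 212 216 211 182  84  65  99 178 228 226 219 197 130  62  53
  102 160  88  73]
 [117 183 221 229 216 213 183  69  37  59 140 228 229 228 226 202 129  67
   80 126 107  75]
 [192 227 231 228 216 214 184  82  36  54 133 230 230 228 228 227 200 130
   74 125 168  87]
 [227 231 229 227 215 203 183  83  40  54 135 230 228 227 227 226 225 199
  130 112 172  92]
 [231 230 228 229 222 200 184  84  41  53 130 232 229 224 225 226 226 226
  196 116 154  88]
 [232 230 229 230 224 199 180  84  40  58 133 229 226 227 225 223 226 225
  218 134 131 1
[... 1164 characters left out ...]
7 244 243 237 201 155  86  36
   42  63  76  81]
 [ 58  72 106 157 187 195 224 225 144  83 140 225 203 164 121  80  56  81
  102 150 169 172]
 [ 47  52  64  87 107 122 149 151  92  62 100 144 126  94  86 102 129 172
  178 188 189 192]
 [ 46  45  48  56  60  77  91  92  73  68  85 100  99 110 127 174 180 192
  196 193 193 192]
 [ 47  51  59  67  75  90  93 105 103  98 107 106 127 166 179 189 195 192
  199 198 192 192]
 [ 81  98 132 153 157 157 159 163 155 118 119 130 167 185 193 194 193 195
  198 197 195 193]
 [159 159 170 177 177 177 179 177 172 164 164 168 182 189 191 192 191 192
  193 197 196 197]
 [175 178 182 179 177 175 178 181 179 177 180 184 191 194 191 194 194 195
  196 200 197 199]]
```

View pics/pot.png

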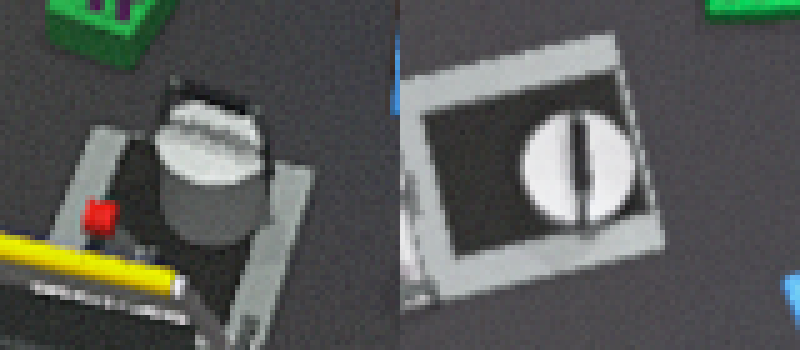

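Run:
```python
from h import *
np.set_printoptions(precision=4,suppress=True)
T,S=cam("top"),cam("side")
print(tri(T,(320.5,210.6),S,(327.8,214.6)),at_z(T,(320.5,210.6),.140),at_z(T,(320.3,213.3),.098))
print([at_z(T,p,.138) for p in((320.1,204),(320.8,217.5))],[at_z(S,p,.138) for p in((320.6,212.6),(335,216.6))])
```

```text
(array([ 0.5495, -0.0937,  0.1335]), np.float64(2.538122770307249e-05)) [ 0.5483 -0.0935  0.14  ] [ 0.5455 -0.0941  0.098 ]
[array([ 0.5734, -0.0917,  0.138 ]), array([ 0.5231, -0.095 ,  0.138 ])] [array([ 0.5748, -0.0858,  0.138 ]), array([ 0.5205, -0.0942,  0.138 ])]
```

```bash
python3 -m crank '[[1,[0,0,0.47],0.02],[1,[0,0,0.47],0.02],[1,[0.208,-0.311,0],0.02],[1,[0.208,-0.311,0],0.02],[1,[0.208,-0.311,0],0.02],[1,[0.208,-0.311,0],0.02],[1,[0.208,-0.311,0],0],[1,[0.208,-0.311,0],0],[1,[0.208,-0.311,0],0],[1,[0.208,-0.311,0],0],[1,[0.208,-0.311,0],0],[1,[0.208,-0.311,0],0],[1,[0.208,-0.311,0],0],[1,[0.208,-0.311,0],0],[1,[0.208,-0.311,0],0],[1,[0.208,-0.311,0],0],[1,[0.208,-0.311,0],0],[1,[0.208,-0.311,0],0],[1,[0,0,0],0]]' 40; python3 -c "
from h import *
s=ctrl.state();print(s['tcp_pos'],R.from_quat(np.array(s['tool_rot'])[[1,2,3,0]]).as_matrix()[:,1])"
```

```text
t: 4.08
tcp_pos: [0.5486, -0.0958, 0.3594]
tool_rot: [-0.001, -0.043, 0.999, 0.0]
contact_force: [-1.1, 0.1, -0.3]
gripper_width: 0.0853
finger_force: 0.0
[ 0.54861846 -0.0958163   0.35937567] [-8.68471590e-02  9.96221393e-01  7.12678808e-04]
```

```bash
python3 -m crank '[[1,[0,0.015,-0.35],0],[1,[0,0,-0.35],0],[1,[0,0,-0.35],0],[1,[0,0,-0.3],0],[1,[0,0,-0.2],0],[1,[0,0,-0.15],0],[1,[0,0,-0.1],0],[1,[0,0,-0.05],0],[0,[0,0,0],0],[0,[0,0,0],0],[0,[0,0,0],0],[0,[0,0,0],0],[0,[0,0,0],0],[0,[0,0,0],0]]' 50
```

```text
t: 5.82
tcp_pos: [0.5481, -0.092, 0.1396]
tool_rot: [0.0, -0.045, 0.999, -0.0]
contact_force: [0.2, -0.9, 2.6]
gripper_width: 0.0124
finger_force: 48.6
```

```bash
python3 -m crank '[[0,[0,0,0.05],0],[0,[0,0,0.12],0],[0,[0,0,0.2],0],[0,[0,0,0.2],0],[0,[0,0,0.13],0],[0,[0,0,0],0],[0,[0,0,0],0]]'
python3 -c "
from h import *
T,S=cam('top'),cam('side')
a=cv2.cvtColor(S['color'],4)[170:270,270:370];b=cv2.cvtColor(T['color'],4)[160:260,270:370]
cv2.imwrite('pics/lift.png',cv2.resize(np.hstack([a,b]),None,fx=4,fy=4))"
```

```text
t: 6.7
tcp_pos: [0.5475, -0.0916, 0.222]
tool_rot: [-0.001, -0.045, 0.999, 0.0]
contact_force: [0.4, -0.5, -3.8]
gripper_width: 0.0123
finger_force: 48.8
```

View pics/lift.png

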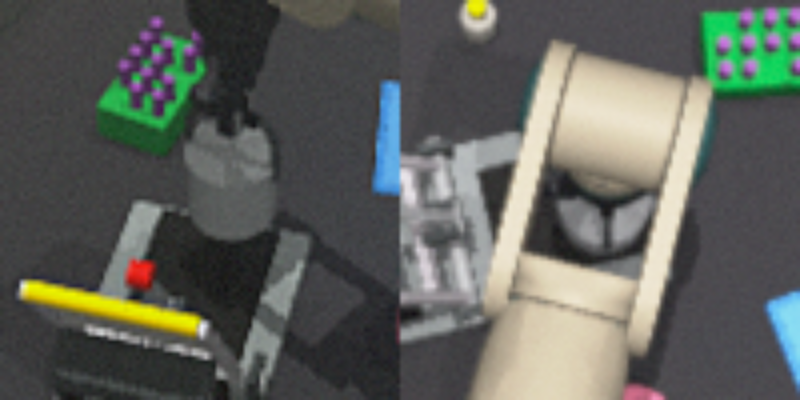

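The side view shows the pot hanging upright about 8 cm above the deck, seen at full-image pixel (327,215). On to the mat.

```bash
python3 -m crank '[[0,[-0.05,-0.11,0],0],[0,[-0.09,-0.2,0],0],[0,[-0.116,-0.27,0],0],[0,[-0.116,-0.27,0],0],[0,[-0.116,-0.27,0],0],[0,[-0.116,-0.27,0],0],[0,[-0.116,-0.27,0],0],[0,[-0.116,-0.27,0],0],[0,[-0.09,-0.2,0],0],[0,[-0.05,-0.11,0],0],[0,[0,0,0],0],[0,[0,0,-0.15],0],[0,[0,0,-0.2],0],[0,[0,0,-0.2],0],[0,[0,0,-0.1],0],[0,[0,0,-0.05],0],[0,[0,0,0],0]]'
python3 -c "
from h import *
S=cam('side')
a=cv2.cvtColor(S['color'],4)[130:270,290:450]
cv2.imwrite('pics/mat.png',cv2.resize(a,None,fx=4,fy=4))"
```

```text
t: 8.93
tcp_pos: [0.4309, -0.3604, 0.1392]
tool_rot: [0.0, -0.045, 0.999, 0.0]
contact_force: [0.7, 0.0, -4.2]
gripper_width: 0.0123
finger_force: 48.8
```

View pics/mat.png

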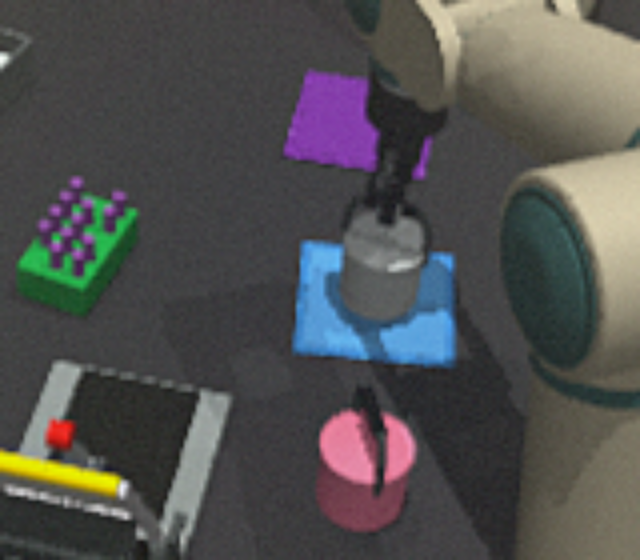

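The pot hangs upright over the mat's middle, its base at about full-image pixel (385,205). Lowering slowly.

```bash
python3 -m crank '[[0,[0,0,-0.03],0],[0,[0,0,-0.03],0],[0,[0,0,-0.02],0],[0,[0,0,-0.01],0],[0,[0,0,0],0]]'; python3 -m crank '[[0,[0,0,-0.01],0],[0,[0,0,-0.01],0],[0,[0,0,0],0]]'
```

```text
t: 9.6
tcp_pos: [0.4307, -0.3605, 0.1282]
tool_rot: [-0.0, -0.045, 0.999, 0.0]
contact_force: [0.1, -0.5, -3.6]
gripper_width: 0.0124
finger_force: 48.8
t: 9.98
tcp_pos: [0.4311, -0.3614, 0.1274]
tool_rot: [0.001, -0.045, 0.999, -0.001]
contact_force: [-1.2, -2.2, 5.2]
gripper_width: 0.0121
finger_force: 49.7
```

```bash
python3 -m crank '[[0.3,[0,0,0],0],[1,[0,0,0],0],[1,[0,0,0],0],[1,[0,0,0],0],[1,[0,0,0],0],[1,[0,0,0],0],[1,[0,0,0.08],0],[1,[0,0,0.2],0],[1,[0,0,0.4],0],[1,[0,0,0.4],0],[1,[0,0,0.4],0],[1,[0,0,0.4],0],[1,[0,0,0.05],0],[1,[0,0,0],0]]'
python3 - <<'E'
from h import *
S=cam('side')
cv2.imwrite('pics/mat2.png',cv2.resize(cv2.cvtColor(S['color'],4)[130:270,290:450],None,fx=4,fy=4))
hi=np.array([.5363,.0507]);Y=np.array([-.25,.968])
for th in(0,.2,.4,.6,.8,1.0,1.2,1.4,1.6,1.8,2.0,2.2,2.246):
    y=-.0063+.12*np.sin(.5-th);z=.1168+.12*np.cos(.5-th);p=hi+Y*y;print(th,np.round([*p,z],4))
E
```

```text
t: 11.72
tcp_pos: [0.4307, -0.3605, 0.3576]
tool_rot: [0.0, -0.045, 0.999, -0.0]
contact_force: [-0.9, 0.0, 0.2]
gripper_width: 0.0853
finger_force: 0.0
0 [0.5235 0.1003 0.2221]
0.2 [0.529  0.0789 0.2314]
0.4 [0.5349 0.0562 0.2362]
0.6 [0.5409 0.033  0.2362]
0.8 [0.5467 0.0103 0.2314]
1.0 [ 0.5523 -0.0111  0.2221]
1.2 [ 0.5572 -0.0302  0.2086]
1.4 [ 0.5614 -0.0464  0.1914]
1.6 [ 0.5646 -0.0589  0.1712]
1.8 [ 0.5668 -0.0673  0.1489]
2.0 [ 0.5678 -0.0713  0.1253]
2.2 [ 0.5676 -0.0706  0.1013]
2.246 [ 0.5674 -0.0698  0.0959]
```

View pics/mat2.png

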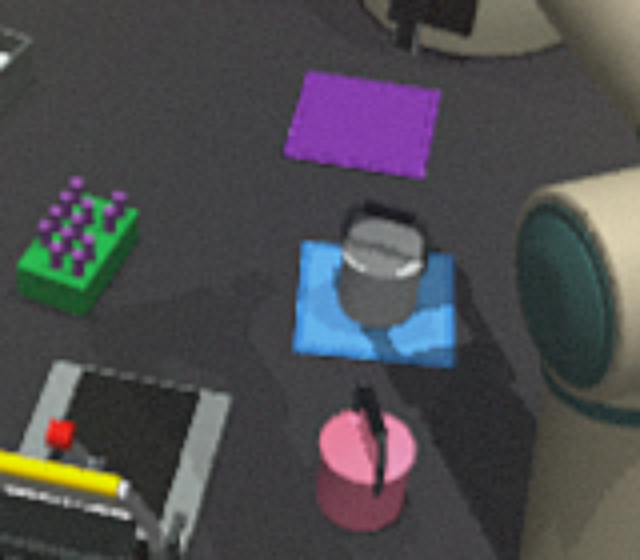

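The pot stands released and upright on the mat (about (385,200) full-image). Next the kickstand: first go above the foot.

```bash
python3 -m crank '[[1,[0.055,0.274,0],-0.032],[1,[0.055,0.274,0],-0.032],[1,[0.055,0.274,0],-0.032],[1,[0.055,0.274,0],-0.032],[1,[0.055,0.274,0],-0.032],[1,[0.055,0.274,0],-0.032],[1,[0.055,0.274,0],-0.032],[1,[0.055,0.274,0],-0.032],[1,[0.055,0.274,0],-0.032],[1,[0.055,0.274,0],-0.032],[1,[0.055,0.274,0],-0.032],[1,[0.055,0.274,0],-0.032],[1,[0.055,0.274,0],-0.032],[1,[0.055,0.274,0],-0.032],[0.6,[0,0,0],0],[0.6,[0,0,0],0]]' 25; python3 -c "
from h import *
s=ctrl.state();print(s['tcp_pos'],s['joints'],R.from_quat(np.array(s['tool_rot'])[[1,2,3,0]]).as_matrix()[:,1])"
```

```text
t: 13.78
tcp_pos: [0.5229, 0.0994, 0.3563]
tool_rot: [-0.001, 0.612, 0.791, -0.001]
contact_force: [-0.2, -0.1, -0.1]
gripper_width: 0.0519
finger_force: 0.0
[0.52290152 0.0993642  0.35627952] [ 1.18547643e-01  7.87650669e-02  1.15977603e+00 -3.08961665e-04
  1.90527047e+00 -1.36051066e-01] [ 0.96778747  0.25175861 -0.00223801]
```

```bash
python3 -m crank '[[0.6,[0.006,0.007,-0.25],0],[0.6,[0,0,-0.3],0],[0.6,[0,0,-0.25],0],[0.6,[0,0,-0.15],0],[0.6,[0,0,-0.1],0],[0.6,[0,0,-0.035],0],[0,[0,0,0],0],[0,[0,0,0],0],[0,[0,0,0],0],[0,[0,0,0],0],[0,[0,0,0],0],[0,[0,0,0],0]]' 25
```

```text
t: 15.28
tcp_pos: [0.5236, 0.1006, 0.2284]
tool_rot: [0.0, 0.612, 0.791, 0.0]
contact_force: [-4.9, -0.9, 4.1]
gripper_width: 0.0174
finger_force: 29.0
```

```bash
python3 -m crank '[[0,[0.023,-0.088,0.042],0],[0,[0.023,-0.09,0.036],0],[0,[0.024,-0.094,0.023],0],[0,[0.025,-0.095,0.017],0],[0,[0.025,-0.096,0.004],0],[0,[0.025,-0.097,-0.004],0],[0,[0,0,0],0]]'
```

```text
t: 16.15
tcp_pos: [0.541, 0.0327, 0.2419]
tool_rot: [-0.0, 0.612, 0.791, -0.0]
contact_force: [-6.0, -0.3, 1.4]
gripper_width: 0.0173
finger_force: 28.4
```

```bash
python3 -m crank '[[0,[0.024,-0.095,-0.017],0],[0,[0.024,-0.094,-0.023],0],[0,[0.024,-0.09,-0.036],0],[0,[0.023,-0.088,-0.042],0],[0,[0.021,-0.08,-0.053],0],[0,[0.02,-0.079,-0.059],0],[0,[0.018,-0.07,-0.068],0],[0,[0.017,-0.065,-0.075],0],[0,[0.014,-0.055,-0.081],0],[0,[0.013,-0.049,-0.087],0],[0,[0,0,0],0]]'
```

```text
t: 17.52
tcp_pos: [0.5651, -0.0609, 0.1774]
tool_rot: [0.002, 0.613, 0.79, -0.001]
contact_force: [-5.3, -7.2, 5.2]
gripper_width: 0.0176
finger_force: 36.1
```

```bash
python3 -m crank '[[0,[0.015,-0.055,-0.091],0],[0,[0.012,-0.05,-0.095],0],[0,[0.005,-0.02,-0.097],0],[0,[0.003,-0.015,-0.1],0],[0,[0,0,-0.1],0],[0,[-0.001,0.003,-0.1],0],[0,[0,0,0],0]]'
```

```text
t: 18.4
tcp_pos: [0.5691, -0.0768, 0.1063]
tool_rot: [0.001, 0.613, 0.79, -0.001]
contact_force: [-2.8, -8.1, 1.1]
gripper_width: 0.0173
finger_force: 42.6
```

```bash
python3 -m crank '[[0.6,[0,0,0],0],[0.6,[0,0,0],0],[0.6,[0,0,0],0],[0.6,[0,0,0],0],[0.6,[0,0,0.1],0],[0.6,[0,0,0.3],0],[0.6,[0,0,0.4],0],[0.6,[0,0,0.4],0],[0.6,[0,0,0.4],0],[0.6,[0,0,0.4],0],[1,[0,0,0.1],0],[1,[0,0,0],0]]'
python3 - <<'E'
from h import *
np.set_printoptions(precision=4,suppress=True)
S=cam('side')
cv2.imwrite('pics/kick.png',cv2.resize(cv2.cvtColor(S['color'],4)[180:300,260:400],None,fx=4,fy=4))
ms,cs,_=mask(S,*YEL,(270,220,330,260));print("bar",at_z(S,cs,.264))
E
```

```text
t: 19.9
tcp_pos: [0.5692, -0.0748, 0.3594]
tool_rot: [0.001, 0.612, 0.791, 0.0]
contact_force: [-0.1, -0.7, -0.8]
gripper_width: 0.0843
finger_force: 0.0
bar [0.5069 0.1669 0.264 ]
```

View pics/kick.png

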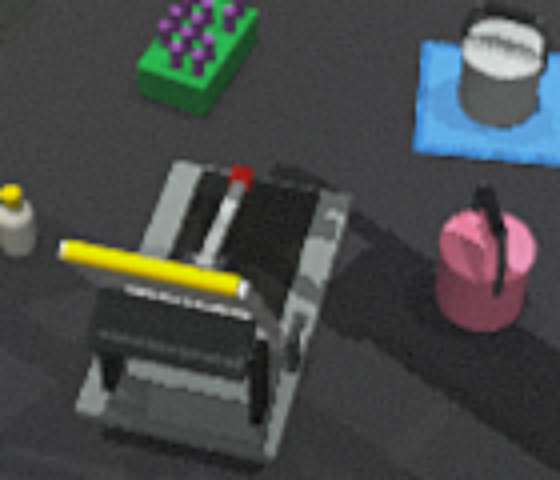

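The side view shows the kickstand fully down, with the red foot at full-image pixel (320,224), and the frame still leaning back. Now the bar.

```bash
python3 -m crank '[[1,[-0.052,0.201,0],0.05],[1,[-0.052,0.201,0],0.05],[1,[-0.052,0.201,0],0.05],[1,[-0.052,0.201,0],0.05],[1,[-0.052,0.201,0],0.05],[1,[-0.052,0.201,0],0.05],[1,[-0.052,0.201,0],0.05],[1,[-0.052,0.201,0],0.05],[1,[-0.052,0.201,0],0.05],[1,[-0.052,0.201,0],0.05],[1,[0,0,0],0],[1,[0,0,0],0]]' 60; python3 -c "
from h import *
s=ctrl.state();print(s['tcp_pos'],s['joints'],R.from_quat(np.array(s['tool_rot'])[[1,2,3,0]]).as_matrix()[:,1])"
```

```text
t: 21.45
tcp_pos: [0.5067, 0.1658, 0.3574]
tool_rot: [-0.001, -0.125, 0.992, -0.0]
contact_force: [0.5, 0.2, -0.6]
gripper_width: 0.0853
finger_force: 0.0
[0.50668559 0.16582698 0.35739858] [ 2.47142910e-01  8.15488954e-02  1.15461430e+00 -2.59489067e-04
  1.90749101e+00 -1.57468694e+00] [-2.48322651e-01  9.68677348e-01 -2.37072954e-04]
```

```bash
python3 -m crank '[[1,[0,0.008,-0.2],0],[1,[0,0,-0.25],0],[1,[0,0,-0.2],0],[1,[0,0,-0.1],0],[1,[0,0,-0.03],0],[0,[0,0,0],0],[0,[0,0,0],0],[0,[0,0,0],0],[0,[0,0,0],0],[0,[0,0,0],0],[0,[0,0,0],0]]' 60
python3 - <<'E'
import numpy as np
a=np.array([.5,.48,.45,.41,.37,.33,.29,.25,.21,.17,.13,.09,.06,.035,.015,0.0])
y=.25*np.sin(a);z=.25*np.cos(a);u=np.diff(y)/.12
print(np.round(np.stack([u*-.25,u*.968,np.diff(z)/.12],1),3).tolist())
E
```

```text
t: 22.82
tcp_pos: [0.5068, 0.1672, 0.2655]
tool_rot: [0.0, -0.126, 0.992, -0.0]
contact_force: [0.1, -0.9, 3.0]
gripper_width: 0.0137
finger_force: 58.5
[[0.009, -0.036, 0.02], [0.014, -0.054, 0.028], [0.019, -0.073, 0.035], [0.019, -0.075, 0.032], [0.02, -0.076, 0.029], [0.02, -0.077, 0.025], [0.02, -0.078, 0.022], [0.02, -0.079, 0.019], [0.02, -0.079, 0.016], [0.021, -0.08, 0.012], [0.021, -0.08, 0.009], [0.016, -0.06, 0.005], [0.013, -0.05, 0.002], [0.01, -0.04, 0.001], [0.008, -0.03, 0.0]]
```

```bash
python3 -m crank '[[0,[0.009,-0.036,0.02],0],[0,[0.014,-0.054,0.028],0],[0,[0.019,-0.073,0.035],0],[0,[0.019,-0.075,0.032],0],[0,[0.02,-0.076,0.029],0],[0,[0.02,-0.077,0.025],0],[0,[0,0,0],0]]'
```

```text
t: 23.7
tcp_pos: [0.519, 0.1198, 0.2859]
tool_rot: [0.0, -0.126, 0.992, 0.0]
contact_force: [-0.6, 4.8, 5.2]
gripper_width: 0.0141
finger_force: 58.9
```

```bash
python3 -m crank '[[0,[0.02,-0.078,0.022],0],[0,[0.02,-0.079,0.019],0],[0,[0.02,-0.079,0.016],0],[0,[0.021,-0.08,0.012],0],[0,[0.021,-0.08,0.009],0],[0,[0,0,0],0]]'
```

```text
t: 24.45
tcp_pos: [0.5312, 0.0723, 0.2954]
tool_rot: [0.0, -0.126, 0.992, -0.0]
contact_force: [-1.5, 4.0, 7.6]
gripper_width: 0.0138
finger_force: 59.1
```

```bash
python3 -m crank '[[0,[0.015,-0.058,0.005],0],[0,[0.012,-0.048,0.002],0],[0,[0.008,-0.032,0],0],[0,[0.005,-0.016,0],0],[0,[0,0,0],0],[0,[0,0,0],0],[0,[0,0,0],0]]'
python3 - <<'E'
from h import *
np.set_printoptions(precision=4,suppress=True)
S,T=cam('side'),cam('top')
cv2.imwrite('pics/end.png',cv2.resize(cv2.cvtColor(S['color'],4)[150:300,260:420],None,fx=4,fy=4))
p=np.array(ctrl.state()['tcp_pos']);d=np.dot(p[:2]-[.5068,.1672],[.25,-.968]);print(p,d,np.arcsin((.25*np.sin(.5)-d)/.25))
m,c,_=mask(T,*BLUE);print(c)
E
```

```text
t: 25.32
tcp_pos: [0.5358, 0.0543, 0.2964]
tool_rot: [0.001, -0.126, 0.992, -0.0]
contact_force: [-1.0, 1.5, 7.3]
gripper_width: 0.0139
finger_force: 59.1
[0.5358 0.0543 0.2964] 0.11659187306191433 0.01305841747854017
[386.1807 248.1143]
```

View pics/end.png

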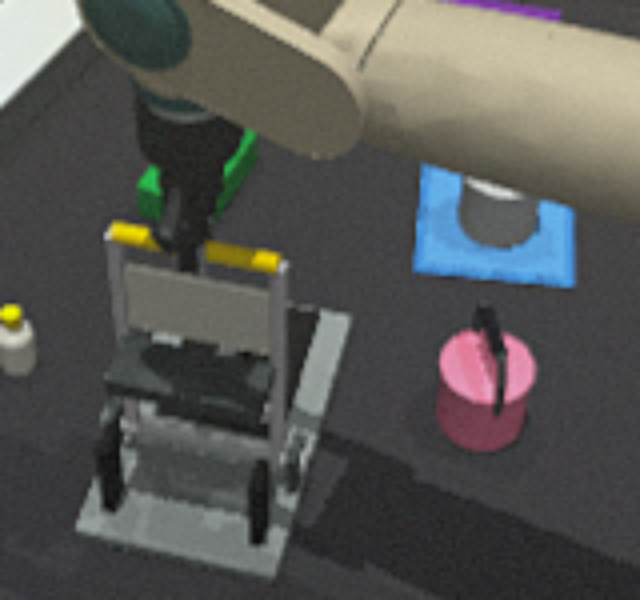

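The frame stands upright with the gripper on the yellow bar at about (308,210) full-image, and the pot stands on the mat. The lean works out at about 0.013 rad. Handing in.

```bash
python3 -c "
from bench import order
print(order.close_job())"
```

```text
the job is handed in; nothing more can be done
None
```

I handed the job in at about 25 s: the pot is upright on the blue mat and let go, the kickstand is fully down, and the gripper is holding the frame upright by its yellow bar at about 0.01 rad of lean. The hand-in returned no verdict.

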